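# Stack the last slide carton in the clamp rack and snap its hold-down bar shut

### The arm

A 7-joint arm with a two-finger parallel gripper is mounted at the origin on a cart in front of the work surface, level with it; the furniture and walls round the work are solid. World frame = base frame: x ahead of the robot, y to its left, z up, the work surface at z = 0. Lengths are in m, angles in rad, forces in N, time in s.
With the tool pointing down it reaches from about 0.375 to 0.925 m from the base axis. Payload 3.1 kg.
Tool frame: the origin (TCP) lies at the very end of the fingers, on their centre line; the grasp point (between the pads) lies 19 mm behind it; z points along the fingers, y is the line along which they close (so a half turn about z gives the same grasp; the last joint's range is limited). The gripper opens to 85 mm and grips with 20 to 120 N. Pads are 22 mm wide; open, the fingers measure 114 mm over their backs; the gripper's body (76 mm by 85 mm) begins 54 mm behind the grasp point. The pads swing forward as they close: fully open they stand 13 mm farther back than shut.
Start: joints at [-1.327, 0.383, 0.044, 1.598, -0.018, 1.161, -0.05], TCP at [0.218, 0.612, 0.231] pointing down, gripper open.
Joint ranges: [-2.61, 2.61], [-0.41, 2.15], [-1.48, 1.57], [0, 2.5], [-1.57, 4.71], [0.05, 1.97], [-2.85, 2.85]. Speed limits (rad/s): [2.79, 2.79, 3.14, 3.14, 3.14, 3.14, 3.14].

### API

Orientations are given as a unit quaternion [w, x, y, z].
In Python, from workcell import ctrl, claw, solver, cams, close_job, readout gives the robot as it stands. The module is installed in compiled form; this text tells all that it offers. Calls block until the motion is done:
- ctrl.reach(position, orientation): joint-space move of the TCP to a pose.
- ctrl.move_l(position, frame=None, max_speed=0.15, threshold=None): straight line of the TCP; frame=None keeps the orientation; max_speed is the mean speed in m/s. With threshold (N) it stops when the force on the tool has changed by that much, and returns True; else False.
- ctrl.goto_joints(angles): joint-space move.
- claw.gripper_open() and claw.gripper_close(grasp_force=None): open the fingers fully, or close them until they stop; grasp_force is the grip in N (None keeps the last).
- ctrl.hold(seconds).
- solver.inverse_kinematics(position, orientation): joint angles nearest the present ones, or None.
- cams.get_image(name): name is "side" or "top" or "wrist"; returns (picture, depth): 480x640x3 uint8, red, green, blue; 480x640 float32, m along the optical axis (not along the pixel's ray), 0 where there is no reading.
- cams.calibration(name): a dict with "K" (3x3 intrinsics, pixels), "R" (3x3) and "t" (3): a world point X has camera coordinates R X + t. Camera axes: x right, y down, z forward; pixel columns grow to the right and rows downward; lengths in m; the calibration is good to about 2 mm. A picture is of the moment at which its call begins: read the wrist's pose just before it. calibration takes no time and is no camera call; for the wrist camera it gives the pose at the moment of the call.
A pose or a line that the arm cannot do raises ctrl.MotionError and nothing moves.
- close_job(): hands the job in; it is judged then, once.
Readings, each from a call of its own:
- readout.current_t(): time.
- readout.current_qpos(): joint angles.
- readout.current_joint_velocities(): joint speeds.
- readout.current_effort(): joint torques, N m.
- readout.current_position(): TCP position.
- readout.current_tool_rot(): TCP orientation.
- readout.current_force(): force on the tool from outside, world axes, zero at the start.
- readout.current_moment(): the same for the moment, N m.
- readout.current_gripper_width(): finger opening in m.
- readout.current_grasp_force(): force on a finger pad.
Only numpy, scipy, OpenCV 4.12 (cv2) and the standard library are available. Lean on these libraries where they do the work, as an engineer would, in place of code of your own. Each camera call takes 0.05 s, during which the arm holds its last target. There are 200 camera calls.

### The job

Stack the slide carton that lies on the bench squarely on top of the column in the clamp rack, the same way round as the cartons under it, setting it down rather than dropping it. Then swing the rack's hinged hold-down bar over the column and press its free end down until it snaps under the sprung catch and stays there; feel for the stop and do not force it, and leave the things standing round the rack where they are.

Things in the scene. Friction and masses are not known exactly. Their poses are not given: they have to be found in the camera images.
- rack: Clamp rack, fixed; grey base plate 236x112x8 mm. Origin: underside, at the centre of the carton column; z up; x runs along the bar from catch (-x, nearer the robot) to hinge (+x). The column stands on the plate between corner guides (to z 30 mm). Hinge post at x 74..104 mm, to z 122; catch post and pawl at x -119..-70, to z about 155; both at most 44 mm wide.
- bar_hinge (a point): Hinge axis of the hold-down bar, at x = +85, y = 0, z = 112 mm in the rack's frame; the axis is the rack's y axis.
- bar_press (a point): Finger place (ribbed end) on the upper/outer face of the hold-down bar, 132 mm from the hinge; turns with the bar. The bar is a plain steel flat 24 mm wide, 6 mm thick, with a cross pin at its free end 165 mm from the hinge, and a rubber pad 4 mm thick below, 60..110 mm from the hinge.
- bar (a joint): Bar angle: 0 level over the column, 1.57 upright, more = leaning away from the robot. Starts open, 1.5 to 1.8; stays where left (stiff damped hinge, about 3 to 6 N at its end). The catch is set by hand up to 10 mm higher or lower each time, not measured: the latched angle is anywhere from -0.065 to 0.07, and the pin first meets the pawl 18 to 40 mm above level.
- pawl (a joint): Sprung catch pawl at the bar's free end: 0 home, grows as pushed away (to rack -x). Pressed down, the bar's pin runs over the pawl's sloped nose, which yields to about 0.1 under a force that rises to 8 to 14 N at the finger place, then lets go and springs back to 0 over the pin, which (8 mm thick) lies on a solid ledge with 1 to 2 mm of play below the nose.
- carton_top: White and red closed slide carton lying on the bench, 62 (x) x 89 (y) x 32 (z) mm, about 0.2 kg: the one to be stacked. Origin: centre of its underside, z up. It lies left or right of the rack.
- carton_mid: Upper one of the two closed cartons already in the rack, 60 (x) x 87 (y) x 26 (z) mm, loose. Origin: centre of its underside, z up; its long y axis lies along the rack's x axis. Its top is 62 mm above the bench.
- carton_low: Lower carton in the rack, 62 (x) x 85 (y) x 28 (z) mm, loose between the corner guides. Origin: centre of its underside.
- tape: Bystander: roll of brown tape lying flat, 82 mm across, 18 mm high. Origin: centre of its underside.
- bottle: Bystander: amber reagent bottle, 48 mm across, 97 mm high. Origin: centre of its underside.
- dishes: Bystander: stack of petri dishes, 90 mm across, 48 mm high. Origin: centre of its underside.
Things that resemble listed ones, but are neither listed nor needed, are in the scene too. Leave any purple look-alike of the carton_top alone.

How it is judged:
By the outcome, as a careful person would: the job done as asked, in the order asked, and still so for the second after the job is handed in, with the robot touching nothing.
It also fails if it takes over 72 s, if anything falls off the work surface, if the arm or the gripper's body presses on something with over 40 N, if the wrist force passes 120 N, or if a joint passes its speed limit or range.

## Working session

There is one attempt and no reset: what is moved stays moved. The work goes in short steps, each a Python script; the robot and the scene stay as the last script left them, time stands still between calls to the robot, and variables do not carry over. Pictures are saved under pics/ and viewed, at most 10 in all, crops included, and the job is handed in when it is done.

```bash
mkdir -p pics
python3 - <<'E'
from workcell import *
import cv2,numpy as np
for n in("top","side"):
    p,d=cams.get_image(n); np.savez(f"pics/{n}.npz",p=p,d=d,**cams.calibration(n))
    cv2.imwrite(f"pics/{n}0.png",p[:,:,::-1])
    c=cams.calibration(n);print(n,c["K"].round(1).tolist(),(-c["R"].T@c["t"]).round(3),c["R"].round(2).tolist())
print(readout.current_tool_rot(),readout.current_position(),readout.current_t())
E
```

```text
top [[614.9, 0.0, 326.8], [0.0, 614.9, 253.5], [0.0, 0.0, 1.0]] [ 0.518 -0.054  1.399] [[0.01, -1.0, 0.01], [-1.0, -0.01, -0.04], [0.04, -0.01, -1.0]]
side [[598.0, 0.0, 325.6], [0.0, 598.0, 242.8], [0.0, 0.0, 1.0]] [ 0.021 -0.963  0.651] [[0.85, -0.52, 0.0], [-0.23, -0.39, -0.89], [0.47, 0.76, -0.45]]
[-1.35550290e-04  1.70016586e-01  9.85440458e-01 -1.20270865e-03] [0.21757688 0.61158277 0.22998196] 0.1
```

View pics/top0.png

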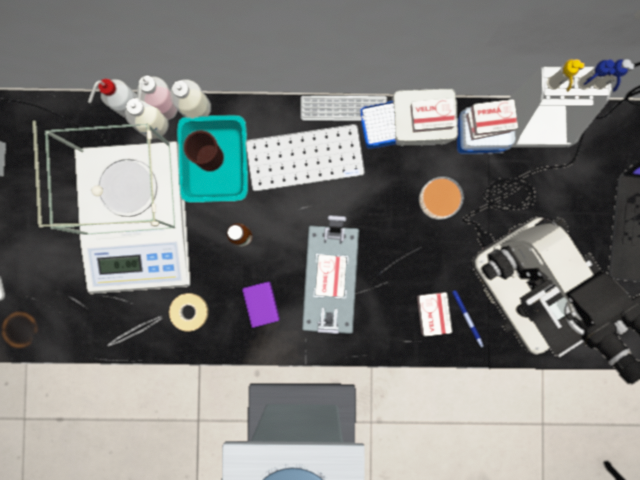

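View pics/side0.png

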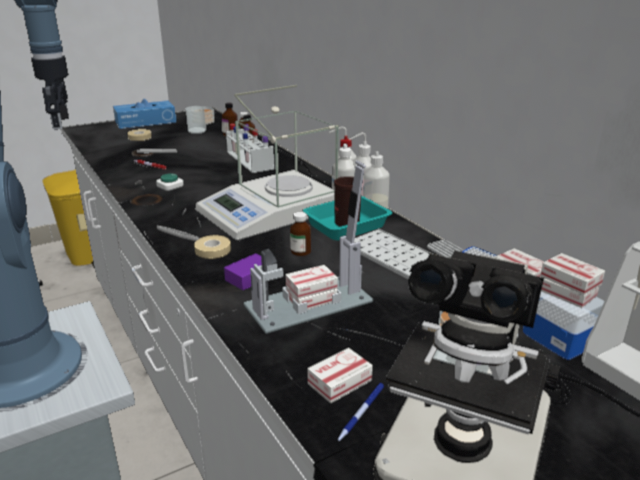

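The top view shows the carton at about (435,314) right of the rack, the rack at (331,280) and the purple look-alike at (261,305). Next I'll enlarge the rack and carton and measure them by depth.

```bash
cat > h.py <<'E'
import numpy as np,cv2
def cloud(d,K,R,t):
    v,u=np.mgrid[:480,:640]; c=np.stack([(u-K[0,2])/K[0,0]*d,(v-K[1,2])/K[1,1]*d,d],-1)
    return (c-t)@R
def rect(P,m):
    q=(P[m][:,:2]*1000).astype(np.float32); (c,s,a)=cv2.minAreaRect(q); return np.round(c,1),np.round(s,1),round(a,2),round(float(np.median(P[m][:,2]))*1000,1),len(q)
E
python3 - <<'E'
from h import *
f=np.load("pics/top.npz");P=cloud(f["d"],f["K"],f["R"],f["t"]);z=P[...,2];p=f["p"]
def box(u0,u1,v0,v1):
    m=np.zeros(z.shape,bool);m[v0:v1,u0:u1]=1;return m&(f["d"]>0)
print("bench",np.median(z[350:358,370:450]))
print("carton",rect(P,box(410,456,285,345)&(z>.024)&(z<.04)))
print("plate",rect(P,box(295,365,215,345)&(z>.004)&(z<.014)))
print("mid",rect(P,box(310,355,245,305)&(z>.055)&(z<.07)))
print("hinge",rect(P,box(320,352,212,245)&(z>.1)&(z<.13)), "bar",rect(P,box(315,352,205,245)&(z>.16)))
print("catch",rect(P,box(312,345,300,335)&(z>.06)))
for n,b in(("tape",(165,212,288,336)),("bottle",(222,255,215,250)),("purple",(238,282,278,330)),("dishes",(415,467,172,222))):print(n,rect(P,box(*b)&(z>.012)))
c=p[205:345,295:475,::-1];cv2.imwrite("pics/c1.png",cv2.resize(c,(772,600),interpolation=cv2.INTER_CUBIC))
E
```

```text
bench 1.0626628752377474e-05
carton (array([ 445.7, -310.4]), array([89. , 61.5]), 7.82, 32.5, 1084)
plate (array([519.9, -76.8]), array([292. , 156.9]), 0.73, 8.4, 3355)
mid (array([527.8, -76.7]), array([58.8, 86. ]), 86.22, 62.7, 1060)
hinge (array([613.6, -82.2]), array([48.5, 24.5]), 87.14, 120.0, 136) bar (array([624.1, -83.5]), array([31.3, 22.3]), 88.76, 244.4, 227)
catch (array([433.6, -72.7]), array([42.4, 50. ]), 86.07, 105.1, 341)
tape (array([443.3, 239.4]), array([81.9, 80.6]), 51.94, 18.8, 884)
bottle (array([615.8, 125.2]), array([47.3, 46.7]), 58.24, 71.7, 441)
purple (array([462.8,  76.6]), array([88. , 60.7]), 14.93, 32.6, 1110)
dishes (array([ 694.7, -325.1]), array([110. ,  89.7]), 17.22, 39.6, 1391)
```

View pics/c1.png

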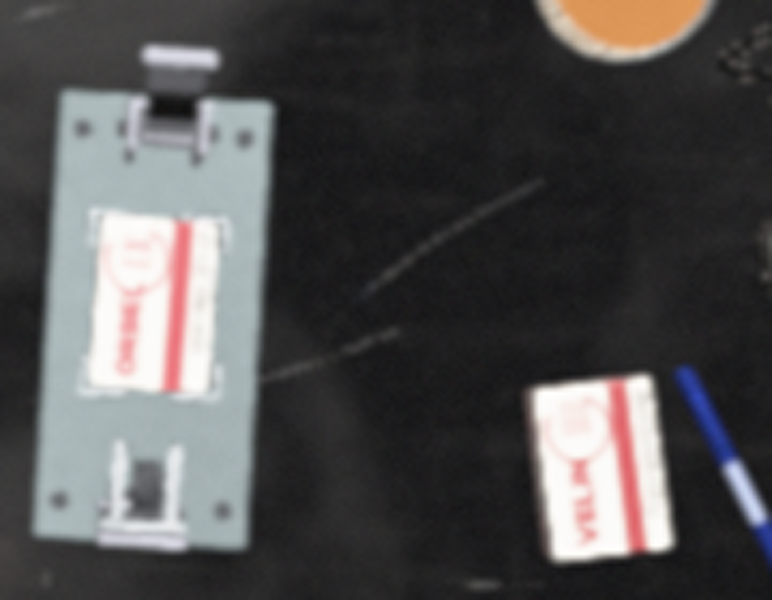

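Lettering on both cartons reads the same way, with the stripe on the −y side. The carton therefore needs only about −11° of turn. I'll go above it, high over the bar, and take a wrist view.

```bash
cat >> h.py <<'E'
def quat(deg):  # tool down, tool y at world angle deg
    f=np.radians((deg+90)/2); return np.array([0,np.cos(f),np.sin(f),0])
E
python3 - <<'E'
from workcell import *; from h import *
ctrl.move_l([.218,.612,.42],max_speed=.3)
ctrl.reach([.41,-.305,.36],quat(97.8))
print(readout.current_t(),readout.current_position(),readout.current_qpos())
c=cams.calibration("wrist");p,d=cams.get_image("wrist");np.savez("pics/w1.npz",p=p,d=d,**c)
cv2.imwrite("pics/w1.png",p[:,:,::-1]);P=cloud(d,**c);z=P[...,2]
print("cam",(-c["R"].T@c["t"]).round(3))
near=(np.hypot(P[...,0]-.446,P[...,1]+.31)<.06)&(d>0)
print(rect(P,near&(z>.024)&(z<.04)))
b=(p[...,2].astype(int)-p[...,0]>50)&(d>0)&(abs(P[...,1]+.37)<.05);print("pen",b.sum(),P[b].min(0),P[b].max(0))
for x in(.43,.445,.46):
  m=b&(abs(P[...,0]-x)<.004)
  if m.any():print(x,P[m][:,1].max())
E
```

```text
4.1583 [ 0.41069684 -0.30421735  0.36009682] [ 0.93942195  0.04829895 -0.39370442  1.73953362  0.01870991  1.35724017
  2.25089416]
cam [ 0.33  -0.315  0.504]
(array([ 447.2, -310.8]), array([87.5, 60.2]), 7.49, 33.5, 3375)
pen 1562 [ 0.39120573 -0.41999928 -0.0006388 ] [ 0.87098062 -0.3541615   0.06328071]
0.445 -0.378618160137949
0.46 -0.37068592799558575
```

View pics/w1.png

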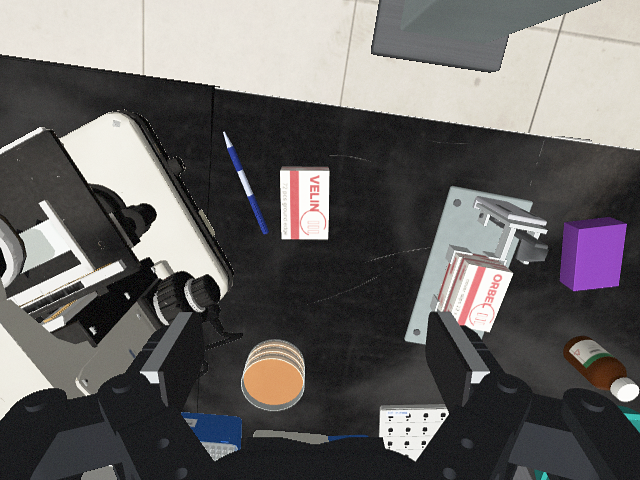

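The wrist view shows the carton at (304,203) with the pen about 7 mm beyond the outer finger, so I'll grasp 4 mm towards +y.

```bash
python3 - <<'E'
from workcell import *; from h import *
q=quat(97.65)
ctrl.reach([.446,-.3068,.12],q)
print(ctrl.move_l([.446,-.3068,.002],q,max_speed=.1,threshold=6))
print(readout.current_position(),readout.current_force())
claw.gripper_close(35)
print(readout.current_position(),readout.current_gripper_width(),readout.current_grasp_force(),readout.current_force())
ctrl.move_l([.446,-.3068,.22],q,max_speed=.15)
print(readout.current_gripper_width(),readout.current_grasp_force(),readout.current_force(),readout.current_t())
# rack view on the way
ctrl.move_l([.47,-.24,.24],quat(86.4),max_speed=.15)
p,d=cams.get_image("side");np.savez("pics/s1.npz",p=p,d=d,**cams.calibration("side"));cv2.imwrite("pics/s1.png",p[180:420,220:540,::-1])
c=cams.calibration("wrist");p,d=cams.get_image("wrist");np.savez("pics/w2.npz",p=p,d=d,**c)
cv2.imwrite("pics/w2.png",p[:,:,::-1]);P=cloud(d,**c);z=P[...,2]
print("mid",rect(P,(np.hypot(P[...,0]-.528,P[...,1]+.077)<.06)&(z>.055)&(z<.07)&(d>0)))
print(readout.current_t())
E
python3 -c "
import cv2;a=cv2.imread('pics/s1.png');b=cv2.imread('pics/w2.png');b=cv2.resize(b,(400,300));a=cv2.resize(a,(400,300));cv2.imwrite('pics/sw.png',cv2.hconcat([a,b]))"
```

```text
False
[ 0.44672111 -0.30722001  0.00273661] [-0.54527803 -0.12879575  0.49562169]
[ 0.44705044 -0.30808801  0.00319559] 0.06119519643218678 39.888871908187866 [-0.7643237  -0.82798355  6.18681774]
0.06116526219729937 39.14744675159454 [ 0.06497935 -0.12030132 -3.42910369] 8.45
mid (array([529.5, -77.3]), array([59.3, 87.3]), 86.08, 63.6, 6426)
9.1917
```

View pics/sw.png

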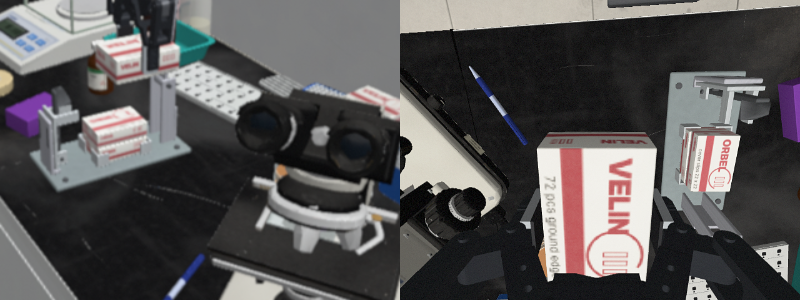

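The carton is held level and the column in the rack is clear. Now placing, with a correction from the actual arrival pose.

Run:
```python
from workcell import *; from h import *
q=quat(86.3); g=np.array([.5294,-.0771])
ctrl.move_l([*g,.24],q,max_speed=.15)
ctrl.move_l([*g,.095],q,max_speed=.12)
e=g-readout.current_position()[:2]; print("err",e)
print(ctrl.move_l([*(g+e),.085],q,max_speed=.05), readout.current_position())
hit=ctrl.move_l([*(g+e),.060],q,max_speed=.02,threshold=3)
print(hit,readout.current_position(),readout.current_force(),readout.current_tool_rot(),readout.current_t())
if hit:
    claw.gripper_open()
    print(readout.current_position(),readout.current_force())
    x,y,_=readout.current_position()
    ctrl.move_l([*(g+e),.13],q,max_speed=.08)
    ctrl.move_l([*(g+e),.25],q,max_speed=.2)
    ctrl.move_l([.46,-.077,.33],q,max_speed=.2)
    c=cams.calibration("wrist");p,d=cams.get_image("wrist");np.savez("pics/w3.npz",p=p,d=d,**c)
    P=cloud(d,**c);z=P[...,2]
    n=(np.hypot(P[...,0]-.528,P[...,1]+.077)<.06)&(d>0)
    print("wrist top",rect(P,n&(z>.088)&(z<.101)))
    p2,d2=cams.get_image("side");cv2.imwrite("pics/sw2.png",cv2.hconcat([cv2.resize(p[:,:,::-1],(400,300)),cv2.resize(p2[200:350,220:420,::-1],(400,300))]))
    print(readout.current_t())
```

```text
err [-9.61944898e-04  3.44361474e-05]
False [ 0.5278139  -0.07706824  0.0845085 ]
True [ 0.52822645 -0.07711629  0.06526225] [-1.1736825   0.04314517  4.81757431] [-4.83960348e-04  3.22426785e-02  9.99479936e-01 -1.79996329e-04] 13.1333
[ 0.52602917 -0.0770733   0.06350495] [ 0.54687014 -0.48984826 -0.09345893]
wrist top (array([528.3, -76.1]), array([60.1, 88.4]), 86.23, 95.6, 4631)
16.0083
```

View pics/sw2.png

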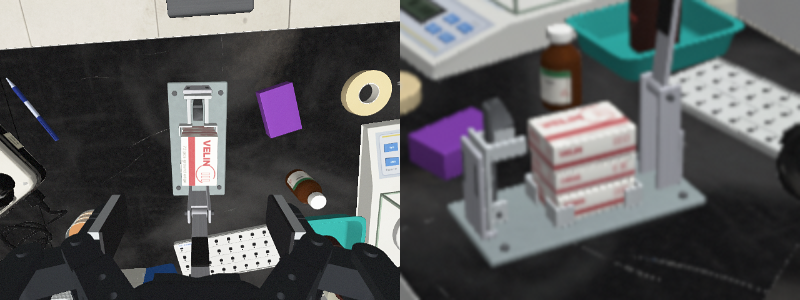

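The wrist and side views show the carton set squarely on the column, within about 1 mm and at the same angle. Next: fingers closed, over and behind the bar, and sweep it down to just above the catch.

```bash
cat >> h.py <<'E'
YAW=np.radians(-3.4); O=np.array([.5275,-.0768]); EX=np.array([np.cos(YAW),np.sin(YAW)])
Q=quat(86.6)
def rk(x,z): return [*(O+x*EX),z]
def arc(th,r,h=.003): # TCP with the finger's -x lower corner on outer face
    return rk(.085-r*np.cos(th)+h*np.sin(th)+.011, .112+r*np.sin(th)+h*np.cos(th))
E
python3 - <<'E'
from workcell import *; from h import *
claw.gripper_close(30)
ctrl.move_l([.46,-.077,.41],Q,max_speed=.2)
ctrl.move_l(rk(.155,.41),Q,max_speed=.25)
ctrl.move_l(rk(.155,.226),Q,max_speed=.15,threshold=8)
print(readout.current_t(),readout.current_position(),readout.current_force())
for th in np.arange(1.65,.34,-.1):
    s=(1.65-th)/1.65; hit=ctrl.move_l(arc(th,.114+.027*s),Q,max_speed=.08,threshold=25)
    f=readout.current_force();print(round(th,2),hit,readout.current_position().round(4),f.round(1))
    if hit:break
p,d=cams.get_image("side");np.savez("pics/s3.npz",p=p,d=d,**cams.calibration("side"));cv2.imwrite("pics/s3.png",cv2.resize(p[150:330,200:440,::-1],(720,540)))
print(readout.current_t())
E
```

```text
19.7417 [ 0.68314626 -0.08589118  0.22752305] [-0.44904726  0.13872444 -0.12891668]
1.65 False [ 0.6356 -0.0833  0.226 ] [1.8 0.8 0.5]
1.55 False [ 0.6235 -0.0825  0.2274] [ 2.   0.5 -0.6]
1.45 False [ 0.6124 -0.0818  0.2285] [ 3.5  0.7 -1.8]
1.35 False [ 0.6006 -0.0811  0.2288] [ 4.2 -0.2 -1.4]
1.25 False [ 0.5884 -0.0804  0.2276] [ 3.7 -0.2 -0.4]
1.15 False [ 0.5763 -0.0797  0.2249] [ 3.5 -0.2 -0.8]
1.05 False [ 0.5644 -0.079   0.221 ] [ 3.4  0.5 -0.6]
0.95 False [ 0.5527 -0.0783  0.2159] [ 2.1 -0.2 -0.3]
0.85 False [ 0.5415 -0.0776  0.2095] [ 2.6 -0.1  0.5]
0.75 False [ 0.5309 -0.077   0.2019] [ 2.7 -0.1  0.5]
0.65 False [ 0.5208 -0.0764  0.193 ] [ 1.6 -0.8  1. ]
0.55 False [ 0.5114 -0.0759  0.183 ] [ 1.5 -0.2  0.2]
0.45 False [ 0.5033 -0.0754  0.1722] [1.4 0.5 0.4]
0.35 False [ 0.4963 -0.0749  0.1606] [ 0.9 -0.3  0.7]
24.5167
```

View pics/s3.png

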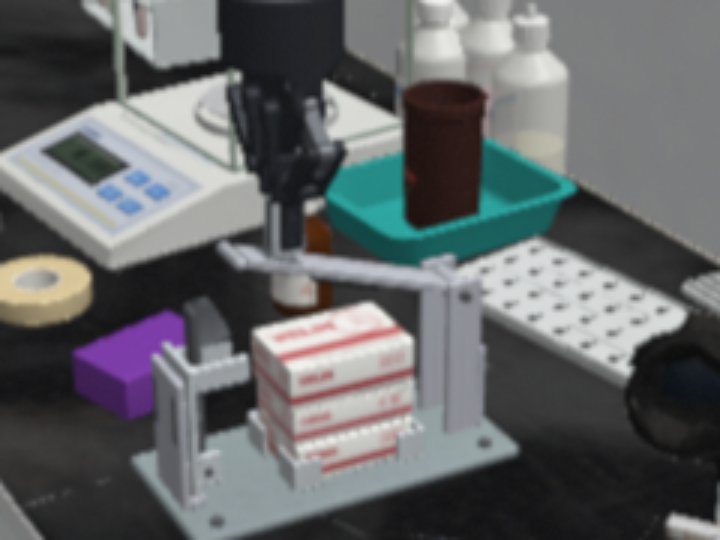

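The side view shows the bar lying under the fingertip at (285,255), about 20° open and still above the catch. Now I'll press in small steps and watch the force.

```bash
cat > press.py <<'E'
from workcell import *; from h import *
import sys
th=float(sys.argv[1]); end=float(sys.argv[2]); lim=float(sys.argv[3]); pk=0; dropped=False; log=[]
while th>end:
    th-=.010
    hit=ctrl.move_l(arc(th,.142),Q,max_speed=.02,threshold=14)
    f=readout.current_force(); z=readout.current_position()[2]; fz=f[2]
    log.append((round(th,3),round(z*1000,1),round(fz,1),round(f[0],1),int(hit)))
    pk=max(pk,fz)
    if pk>7 and fz<.5*pk: dropped=True
    if fz>lim or (dropped and fz>12): break
for l in log: print(*l)
print(pk,dropped,readout.current_t())
E
python3 press.py .35 -.10 26
```

```text
0.34 162.5 2.5 1.1 0
0.33 160.9 4.1 0.6 0
0.32 159.3 1.9 0.8 0
0.31 158.0 1.9 0.2 0
0.3 156.6 2.1 0.3 0
0.29 155.3 2.1 -0.1 0
0.28 154.0 2.1 -1.0 0
0.27 152.6 1.9 0.3 0
0.26 151.3 1.7 0.7 0
0.25 149.9 2.2 -0.4 0
0.24 148.5 2.5 -0.3 0
0.23 147.2 2.1 0.2 0
0.22 145.8 2.4 -0.5 0
0.21 144.4 1.8 0.5 0
0.2 143.0 2.6 0.4 0
0.19 141.6 1.4 0.8 0
0.18 140.2 2.2 -0.5 0
0.17 138.8 1.6 0.2 0
0.16 137.5 1.4 0.4 0
0.15 136.1 2.2 0.1 0
0.14 134.6 0.8 0.5 0
0.13 133.3 1.9 -0.7 0
0.12 132.2 5.0 -0.8 0
0.11 130.9 5.5 -1.9 0
0.1 129.7 6.3 -0.6 0
0.09 128.4 6.3 -0.9 0
0.08 127.1 7.6 -1.5 0
0.07 125.8 8.3 -1.6 0
0.06 124.5 9.4 -3.6 0
0.05 122.8 7.8 -2.7 0
0.04 121.1 5.6 -1.7 0
0.03 119.6 4.7 -1.3 0
0.02 117.9 3.9 -0.8 0
0.01 116.0 0.2 0.8 0
-0.0 114.4 -0.9 0.5 0
-0.01 113.4 -0.2 -0.4 0
-0.02 112.2 0.4 -0.7 0
-0.03 111.6 6.4 -2.6 0
-0.04 111.3 15.1 -4.5 0
15.06409461834886 True 34.5083
```

The force rose to about 9 N, let go, and then met a firm stop at 15 N. I'll lift straight off, back away and check.

Run:
```python
from workcell import *; from h import *
x,y,z=readout.current_position()
ctrl.move_l([x,y,.16],Q,max_speed=.08); ctrl.move_l([x,y,.36],Q,max_speed=.2)
ctrl.move_l([.42,.03,.40],Q,max_speed=.2)
p,d=cams.get_image("side");pt,dt=cams.get_image("top")
cv2.imwrite("pics/s4.png",cv2.hconcat([cv2.resize(p[210:330,220:380,::-1],(400,300)),cv2.resize(pt[205:340,270:450,::-1],(400,300))]))
c=cams.calibration("top");P=cloud(dt,**c);Z=P[...,2]
X=(P[...,:2]-O)@EX;Y=(P[...,:2]-O)@np.array([-EX[1],EX[0]])
for a in(.05,.02,-.01,-.04,-.06):
    m=(abs(X-a)<.005)&(abs(Y)<.008)&(dt>0);print(a,np.median(Z[m]) if m.any() else None)
n=(abs(X)<.055)&(abs(Y)<.045)&(Z>.088)&(Z<.100)&(dt>0);print(rect(P,n))
print(readout.current_t(),readout.current_force())
```

```text
0.05 0.11466925108108876
0.02 0.11374332351625648
-0.01 0.11263653243382601
-0.04 0.11246459990571442
-0.06 0.11092446066982067
(array([526.8, -76.2]), array([60.3, 87.8]), 86.49, 94.6, 682)
37.325 [-0.7424279   0.49422643  0.42467927]
```

View pics/s4.png

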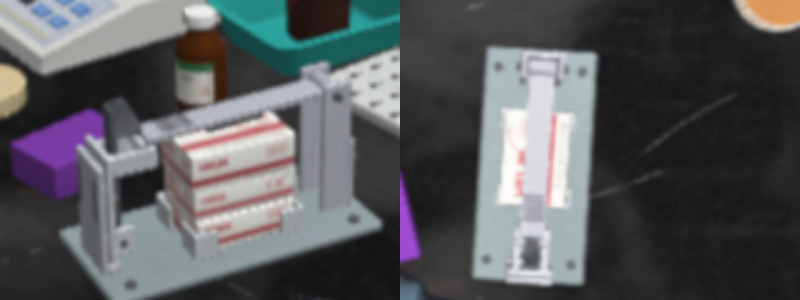

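The bar lies at about −0.03 rad with the pawl over its pin at (125,150), and the column is square and undisturbed. Handing in.

```bash
python3 -c "
from workcell import *
print(close_job())"
```

```text
the job is handed in; nothing more can be done
None
```

The carton was set down squarely on the column, the same way round as those below, and the bar snapped under the catch and stayed there; the job was handed in at about 37 s of the 72 s allowed.

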